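Lock the swivel axle of an engine stand with its pin

TASK

Lock the swivel of the black engine stand: take the knob-headed locking pin from the wooden rack, set it in the hole on top of the stand so that it rests on the axle, and swing the crank away from the robot, slowly and by feel, until the pin drops into the axle's cross-hole and the crank is blocked. Do not force the crank or the pin; then press the pin down past its spring catch until its head sits fully on the stand. Leave the crank where the pin holds it and everything else where it is.

Things in the scene. Friction and masses are not known exactly. Their poses are not given: they have to be found in the camera images.
- bush (a point): Hole in the black swivel stand: centre of its mouth, in the flat top of a steel guide block (40 mm in x, 34 mm in y) in the middle of the stand's horizontal bearing sleeve, 163 mm above the bench. x points across the axle, away from the robot, y along the axle, z up. Round upright hole of 13.5 mm, 20 mm deep down to the axle
- stand: The stand: black square-tube frame with two feet 240 mm long, fixed to the bench, origin under the hole on the bench; axes as of bush. It carries the bearing sleeve (48 mm thick, axis 125 mm above the bench, along y)
- catch (a point): Spring ball catch in the hole below the axle, 61 mm under the hole's mouth. When the axle's cross-hole stands upright under the guide hole, the pin, till then standing 50 mm proud on the axle, drops 35 mm or more, until its tip rests on this catch and its head stands 4 to 15 mm above the guide block. The crank then has about 10 degrees of play before it is blocked. Pressing the pin through takes 5 to 16 N
- axle: The axle, 36 mm thick, and all it carries: the crank, a face plate and a finned aluminium cylinder barrel (94 mm across) at the +y end. Origin on its axis, 38 mm below the hole's mouth; y along the axis, z along the crank arm. It has one straight cross-hole, 14 mm wide, out of sight in the sleeve; crank and plate are clamped on at any angle, so they do not show where that hole is
- crank (a point): Middle of the crank's black grip: a round bar 24 mm thick and 90 mm long, parallel to the axle, spinning freely on its spindle. It swings on a radius of 110 mm round the axle, 166 mm to the -y side of the hole. It starts leaning 34 to 46 degrees towards the robot; swung away, the cross-hole comes upright somewhere on the way, before it leans 40 degrees past upright. Turning takes 1 to 2 N here; it stays where left
- pin_head (a point): Locking pin: steel shank of 12 mm, 70 mm long, the last 6 mm tapered to 6 mm at the tip; plain knurled round head 28 mm across, 22 mm high (the only round head in the rack). This point is the centre of the head, 81 mm above the tip, 11 mm above the head's underside; z up along the pin. 65 to 100 g. It stands loose in one of the rack's holes, the head's underside 30 mm above the rack
- pin_seat (a point): The same pin: centre of the head's underside, 70 mm above the tip
- rack: Drilled wooden block 190 mm (x) by 50 mm by 50 mm high, fixed, origin under its centre; three upright holes 60 mm apart along its x, 40 mm deep, in each a part with a 12 mm shank
- bolt: Hex-headed bolt in the rack (head 19 mm, 8 mm high), not used; origin at the tip of its shank
- drift: Headless steel drift in the rack, 100 mm long, tapered at the top, not used; origin at its lower tip
- wrench: Open-ended spanner, 170 mm, lying on the bench between rack and stand, not used
- screwdriver: Screwdriver lying on the bench, not used
- piston: Aluminium piston, 52 mm across, 53 mm high, standing behind the stand, not used
- gear: Dark steel gear wheel, 94 mm across, lying flat, not used
- spray: Red spray can, 58 mm across, 190 mm high, not used
- mug: White mug, 80 mm across, 95 mm high, not used

How it is judged:
At the end, for the whole second after the job is handed in: The locking pin is pressed fully home through the axle: the underside of its head within 3 mm of the hole's mouth, the pin upright within 0.08 rad, released and at rest (distance between pin_seat and bush below 0.003 m and angle between the z axis of pin_seat and the z axis of bush, either way round below 0.08 rad and linear speed of pin below 0.02 m/s); the robot touches nothing.
It fails at once if the pin and the axle are forced against each other (over 100 N where they touch: cranking on against the dropped pin, or ramming the pin on a closed hole) (contact force between pin and axle above 100 N).
It fails at once if another thing on the bench or in the rack is moved more than 25 mm (distance of any of bolt, drift, wrench, screwdriver, piston, gear, spray, mug from where it was at the start of the episode above 0.025 m).
It also fails if it takes over 72 s, if anything falls off the work surface, if the arm or the gripper's body presses on something with over 40 N, if the wrist force passes 120 N, or if a joint passes its speed limit or range.

ROBOT

A 7-joint arm with a two-finger parallel gripper is mounted at the origin on the work surface. World frame = base frame: x ahead of the robot, y to its left, z up, the work surface at z = 0. Lengths are in m, angles in rad, forces in N, time in s.
With the tool pointing down it reaches from about 0.425 to 0.875 m from the base axis. Payload 8.4 kg.
Tool frame: the origin (TCP) lies at the centre of the arm's flange, where the gripper is bolted on; the fingertips stand 182 mm ahead of it and the grasp point (between the pads) lies 164 mm ahead of it; z points along the fingers, y is the direction in which the jaws open and shut (so a half turn about z gives the same grasp; the last joint's range is limited). The gripper opens to 87 mm and grips with 3 to 60 N. Pads are 19 mm wide; open, the fingers measure 117 mm over their backs; the gripper's body (75 mm by 190 mm) begins 51 mm behind the grasp point.
Start: joints at [1.23, 0.333, 0.04, 1.465, -0.013, 1.343, -0.059], TCP at [0.156, -0.631, 0.405] pointing down, gripper open.
Joint ranges: [-2.58, 2.58], [-0.38, 2.09], [-1.3, 1.39], [0.25, 2.4], [-1.5, 4.64], [0.08, 2.09], [-2.65, 2.65]. Speed limits (rad/s): [2.22, 2.22, 2.79, 2.79, 3.14, 3.14, 3.14].

INTERFACE

Orientations are given as a unit quaternion [w, x, y, z].
In Python, from station import * gives the robot as it stands.
- The arm moves only by the tool step_arm, never from a script. Its argument "increments" is a list of rows, each a list of 7 numbers: the shift along the tool's x, y, z in m, then the turn, a rotation vector about the tool's x, y, z in rad, then the opening, from -1 (shut) to 1 (fully open). In form: [[tx, ty, tz, wx, wy, wz, grip], ...]. A call has exactly 5 rows; each row is the pose to reach, as a shift and turn from the pose commanded when the call began, along the tool's axes at that moment; what a row does not reach only later rows make up. A row lasts 1/10 s, in which the tool goes at most 50 mm and 8.59 degrees, less where a joint would pass 70% of its speed; a pose out of reach is approached as far as the arm can. A call with a gripper value outside its range is refused whole. The fingers move at their own pace and stop on an object; "newtons" is the grip in N (left out, the last holds). Time passes only in rows, so rows that repeat a pose let the fingers close, or fill a call up. It gives the time, the measured TCP pose, the force and the opening at its end, in the units of the state.
- sense(): the state, without advancing time (a new reading comes with each control period).
- snapshot(name): name is "side" or "top"; returns a dict with "img" (400x640x3 uint8, red, green, blue), "fx", "fy", "cx", "cy" (pixels), "position" and "orientation" of the camera in the world. Camera axes: x right, y up, looking along -z (the intrinsics and any distortion apply to the point x, -y, -z); pixel columns grow to the right and rows downward; lengths in m; the calibration is good to about 2 mm. A picture is of the moment at which its call begins. There is no depth.
- hand_in(): hands the job in, once; it reports no verdict.
The state is a dict: "clock": time; "q": joint angles; "joint_velocities": joint speeds; "joint_torque": joint torques, N m; "position": TCP position; "eef_rot": TCP orientation; "force": force on the tool from outside, world axes, zero at the start; "torque": the same for the moment, N m; "grip_width": finger opening in m.
Only numpy, scipy, OpenCV 4.12 (cv2) and the standard library are available. Lean on these libraries where they do the work, as an engineer would, in place of code of your own. Each camera call takes 0.05 s, during which the arm holds its last target. There are 200 camera calls.

## Working session

There is one attempt and no reset: what is moved stays moved. The work goes in short steps, Python scripts to look and compute and a tool call to move; the robot and the scene stay as the last step left them, time stands still between calls to the robot, and variables do not carry over. Pictures are saved under pics/ and viewed, on a budget of 10 in all, crops included, one or two more only if the job needs it, and the job is handed in when it is done.

Besides the shell and the picture viewer there is one more tool, called after "Emit:" by a JSON object that holds its "op" and its "data". step_arm: Moves the arm, as the interface text tells. Its arguments: {"type":"object","properties":{"increments":{"type":"array"},"newtons":{"type":"number"}},"required":["increments"]}

```bash
mkdir -p pics; ls; python3 - <<'E'
from station import *
import cv2
print(sense())
for n in ("side","top"):
    s=snapshot(n); cv2.imwrite(f"pics/{n}0.png",cv2.cvtColor(s["img"],cv2.COLOR_RGB2BGR)); print({k:v for k,v in s.items() if k!="img"})
E
```

```text
pics
{'clock': 0.0, 'q': array([ 1.22979738,  0.33388095,  0.03988376,  1.46625726, -0.01338986,
        1.34326995, -0.05850636]), 'joint_velocities': array([ 2.10377555e-04, -7.99486920e-04, -6.06254266e-05, -1.42543309e-03,
        1.31255463e-04,  2.49557883e-04,  5.76598723e-04]), 'joint_torque': array([-8.26800424e-04, -6.56357360e+01,  1.33480690e+00, -4.03806567e+01,
       -5.97506971e-02,  4.49221535e-02,  9.86713167e-05]), 'position': array([ 0.15558519, -0.63092979,  0.40388539]), 'eef_rot': array([-7.59819590e-04,  9.92702098e-01,  1.20589982e-01, -1.51633616e-04]), 'force': array([-1.06757384, -0.30059507, -0.15451265]), 'torque': array([-0.06982295, -0.04225723, -0.01213011]), 'grip_width': 0.08697294815371323}
{'fx': 362.5152555376244, 'fy': 362.5152555376244, 'cx': 323.38506967843455, 'cy': 194.51274657650478, 'position': array([ 0.46921966, -0.8588202 ,  0.73628542]), 'orientation': array([ 0.87877179,  0.47577308, -0.02044804, -0.03133675])}
{'fx': 487.05845011252507, 'fy': 487.05845011252507, 'cx': 327.32695178085913, 'cy': 197.90493929381157, 'position': array([0.34392169, 0.02136917, 1.71337924]), 'orientation': array([-0.70405578, -0.04066896,  0.04526314,  0.70753286])}
```

View pics/side0.png

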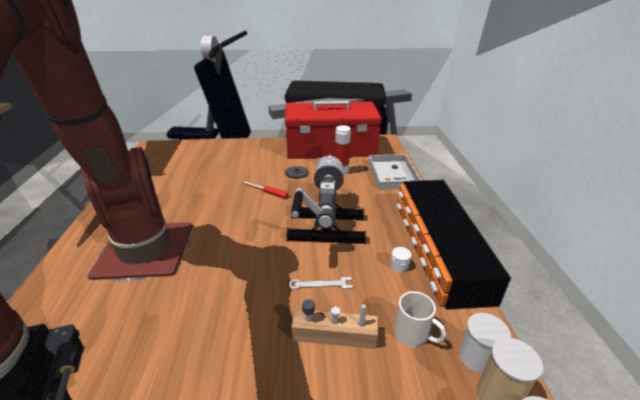

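View pics/top0.png

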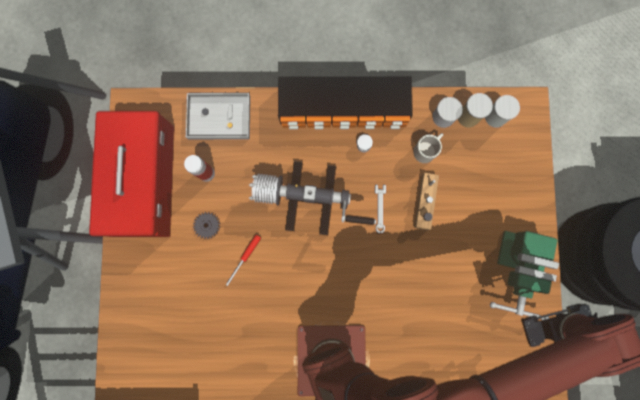

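Side view: rack at about (335,328) with a dark head at (308,307), a small head at (336,315) and a drift at (362,313). The stand is at (325,210) and the crank grip near (297,210). Next, enlarged crops.

```bash
python3 - <<'E'
import cv2,numpy as np
a=cv2.imread("pics/side0.png");b=cv2.imread("pics/top0.png")
f=lambda im,x,y,w,h,s:cv2.resize(im[y:y+h,x:x+w],None,fx=s,fy=s,interpolation=cv2.INTER_CUBIC)
A=f(a,285,150,100,95,4) # 400x380
B=f(a,285,290,100,55,4) #400x220
C=f(b,300,160,100,80,4) #400x320
D=f(b,400,165,50,70,4) # 200x280
out=np.zeros((600,800,3),np.uint8)
out[:380,:400]=A; out[380:600,:400]=B; out[:320,400:800]=C; out[320:600,400:600]=D
cv2.imwrite("pics/crop0.png",out)
E
```

```text
(no output)
```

View pics/crop0.png

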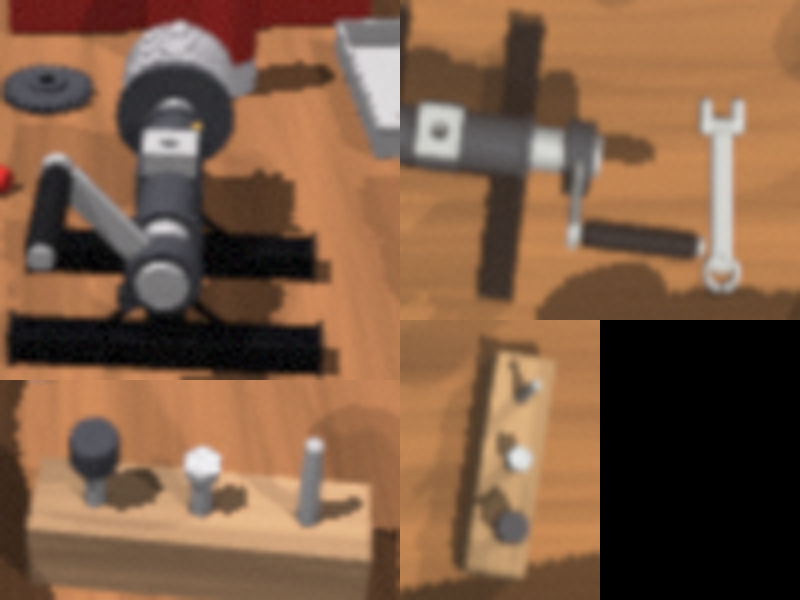

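Crop: the pin is the dark round head, at side (308.5,307.3) and top (428,217). The guide hole is at side (327,186) and top (309.7,192.5), the grip middle at side (297,202.5) and top (360,220).

```bash
cat > h.py <<'E'
import numpy as np
from scipy.spatial.transform import Rotation as R
C={"side":(362.515,323.385,194.513,[0.46921966,-0.8588202,0.73628542],[0.87877179,0.47577308,-0.02044804,-0.03133675]),
"top":(487.058,327.327,197.905,[0.34392169,0.02136917,1.71337924],[-0.70405578,-0.04066896,0.04526314,0.70753286])}
rot=lambda q:R.from_quat(np.r_[q[1:],q[0]])
def ray(n,u,v):
    f,cx,cy,p,q=C[n]; d=rot(q).apply([(u-cx)/f,-(v-cy)/f,-1]); return np.array(p),d/np.linalg.norm(d)
def tri(s,t):
    P=[ray("side",*s),ray("top",*t)]
    A=sum(np.eye(3)-np.outer(d,d) for _,d in P); b=sum((np.eye(3)-np.outer(d,d))@p for p,d in P)
    X=np.linalg.solve(A,b); return X.round(4),[round(np.linalg.norm(np.cross(X-p,d))*1e3,1) for p,d in P]
def atz(n,u,v,z):
    p,d=ray(n,u,v); return (p+d*(z-p[2])/d[2]).round(4)
def proj(n,X):
    f,cx,cy,p,q=C[n]; c=rot(q).inv().apply(np.array(X)-p); return (cx+f*c[0]/-c[2], cy-f*c[1]/-c[2])
E
python3 - <<'E'
from h import *
k=lambda o,x,y,ox,oy:(o[0]+(x-ox+.5)/4-.5,o[1]+(y-oy+.5)/4-.5)
S=lambda x,y:k((285,150),x,y,0,0); SR=lambda x,y:k((285,290),x,y,0,380)
T=lambda x,y:k((300,160),x,y,400,0); TR=lambda x,y:k((400,165),x,y,400,320)
print("head",tri(SR(94,449),TR(512,527)))
print("hole",tri(S(168,144),T(439,130)))
print("grip",tri(S(48,212),T(641,240)))
print("gripends",tri(S(57,165),T(580,236)),tri(S(40,258),T(702,248)))
print("hub end",tri(S(162,286),T(598,155)))
print("bolt",tri(SR(203,460),TR(519,458)))
print("drift",tri(SR(315,445),TR(535,384)))
print("sides atz: hole", atz("side",*S(168,144),.163),atz("top",*T(439,130),.163))
print("head atz",atz("side",*SR(94,449),.091),atz("top",*TR(512,527),.102))
print("rack corners", [atz("top",*TR(x,y),.05) for x,y in((500,350),(554,358),(527,578),(473,570))])
print("block",[atz("top",*T(x,y),.163) for x,y in((420,102),(465,105),(461,158),(415,155))])
E
```

```text
head (array([ 0.4788, -0.3245,  0.0923]), [np.float64(0.6), np.float64(0.6)])
hole (array([0.5522, 0.0684, 0.1611]), [np.float64(0.4), np.float64(0.4)])
grip (array([ 0.4603, -0.0892,  0.2105]), [np.float64(0.9), np.float64(0.9)])
gripends (array([ 0.4652, -0.0417,  0.2156]), [np.float64(2.8), np.float64(2.8)]) (array([ 0.4544, -0.1364,  0.2088]), [np.float64(1.2), np.float64(1.2)])
hub end (array([ 0.5367, -0.0611,  0.1258]), [np.float64(0.7), np.float64(0.7)])
bolt (array([ 0.5379, -0.3331,  0.0885]), [np.float64(1.1), np.float64(1.1)])
drift (array([ 0.5972, -0.3439,  0.1089]), [np.float64(0.7), np.float64(0.7)])
sides atz: hole [0.5516 0.0652 0.163 ] [0.5523 0.0683 0.163 ]
head atz [ 0.4794 -0.3234  0.091 ] [ 0.4775 -0.3225  0.102 ]
rack corners [array([ 0.6357, -0.3278,  0.05  ]), array([ 0.6285, -0.3745,  0.05  ]), array([ 0.438 , -0.3451,  0.05  ]), array([ 0.4451, -0.2991,  0.05  ])]
block [array([0.5751, 0.0836, 0.163 ]), array([0.5725, 0.0474, 0.163 ]), array([0.5296, 0.0507, 0.163 ]), array([0.5322, 0.0876, 0.163 ])]
```

```bash
cat >> h.py <<'E'
def plan(p,yaw_deg):
    from station import sense
    s=sense(); r=rot(s["eef_rot"]); t=R.from_euler("z",yaw_deg,degrees=True)*R.from_euler("x",180,degrees=True)
    print("clk",round(s["clock"],2),"pos",s["position"].round(4),"F",s["force"].round(1),"w",round(s["grip_width"],4))
    print("inc",r.inv().apply(np.array(p)-s["position"]).round(4),(r.inv()*t).as_rotvec().round(4))
E
python3 -c "
from h import *
plan([.479,-.324,.36],-8)"
```

```text
clk 0.1 pos [ 0.1556 -0.6309  0.404 ] F [0.6 0.1 0.2] w 0.087
inc [ 0.3875 -0.2205  0.0442] [-0.0014  0.0004  0.3814]
```

Emit:
{"op": "step_arm", "data": {"increments": [[0.04,-0.022,0.005,0,0,0.08,1],[0.08,-0.044,0.01,0,0,0.16,1],[0.12,-0.068,0.015,0,0,0.24,1],[0.16,-0.091,0.02,0,0,0.32,1],[0.2,-0.114,0.022,0,0,0.38,1]], "newtons": 20}}

```text
clock: 0.6
position: [0.3234, -0.4708, 0.382]
eef_rot: [-0.0, 0.997, -0.071, -0.0]
force: [0.6, -0.5, -0.5]
grip_width: 0.0872
```

```bash
python3 -c "
from h import *
plan([.479,-.324,.35],-8)"
```

```text
clk 0.6 pos [ 0.3234 -0.4708  0.382 ] F [ 0.6 -0.5 -0.5] w 0.0872
inc [ 0.1333 -0.1673  0.032 ] [-0.0007  0.0008 -0.0018]
```

Emit:
{"op": "step_arm", "data": {"increments": [[0.03,-0.038,0.008,0,0,0,1],[0.06,-0.076,0.016,0,0,0,1],[0.09,-0.114,0.024,0,0,0,1],[0.12,-0.15,0.03,0,0,0,1],[0.133,-0.167,0.032,0,0,0,1]]}}

```text
clock: 1.1
position: [0.4802, -0.3211, 0.3498]
eef_rot: [-0.001, 0.998, -0.066, -0.0]
force: [-0.5, 0.5, 0.2]
grip_width: 0.0872
```

```bash
python3 - <<'E'
from h import *
from station import snapshot
import cv2
plan([.479,-.324,.26],-8)
for n in("side","top"):
    cv2.imwrite(f"pics/{n}1.png",cv2.cvtColor(snapshot(n)["img"],cv2.COLOR_RGB2BGR))
a=cv2.imread("pics/side1.png")
cv2.imwrite("pics/c1.png",cv2.resize(a[200:350,240:400],None,fx=4,fy=4,interpolation=cv2.INTER_CUBIC))
E
```

```text
clk 1.1 pos [ 0.4802 -0.3211  0.3498] F [-0.5  0.5  0.2] w 0.0872
inc [-0.0008  0.0033  0.0897] [-0.0023  0.0003  0.0069]
```

View pics/c1.png

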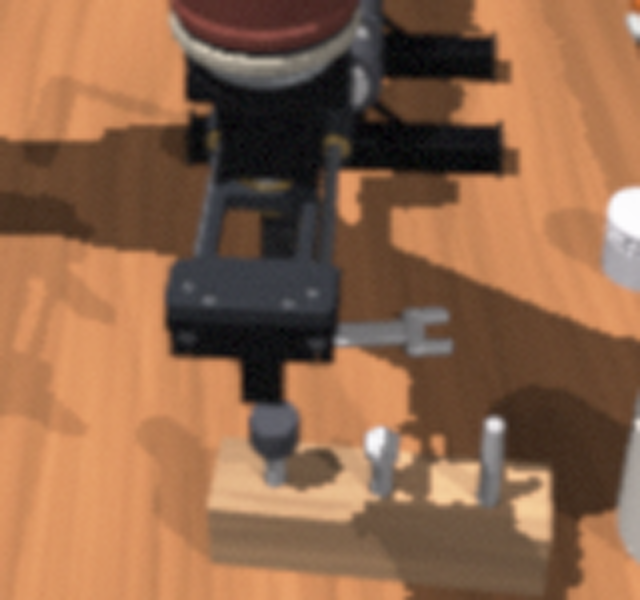

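The open fingers stand above the pin head: near finger at crop (262,385), head at (274,430). Checking the projection before descending.

```bash
python3 -c "
from h import *
u,v=proj('side',[.4736,-.371,.168]); print((u-240)*4,(v-200)*4)
u,v=proj('side',[.479,-.324,.091]); print((u-240)*4,(v-200)*4)"
```

```text
261.9194578883307 401.59800548609246
271.79069547734343 428.44555395630573
```

Emit:
{"op": "step_arm", "data": {"increments": [[-0.001,0.003,0.02,0,0,0,1],[-0.001,0.003,0.04,0,0,0,1],[-0.001,0.003,0.05,0,0,0,1],[-0.001,0.003,0.05,0,0,0,1],[-0.001,0.003,0.05,0,0,0,1]]}}

```text
clock: 1.7
position: [0.4757, -0.3287, 0.3013]
eef_rot: [0.0, 0.998, -0.069, 0.0]
force: [0.8, 1.2, 0.6]
grip_width: 0.0872
```

Emit:
{"op": "step_arm", "data": {"increments": [[0.003,-0.005,0.01,0,0,0,1],[0.003,-0.005,0.025,0,0,0,1],[0.003,-0.005,0.04,0,0,0,1],[0.003,-0.005,0.044,0,0,0,1],[0.003,-0.005,0.044,0,0,0,1]]}}

```text
clock: 2.2
position: [0.4791, -0.3235, 0.2553]
eef_rot: [-0.001, 0.998, -0.069, -0.001]
force: [0.5, -0.1, 0.1]
grip_width: 0.0873
```

Emit:
{"op": "step_arm", "data": {"increments": [[0,0,0,0,0,0,-1],[0,0,0,0,0,0,-1],[0,0,0,0,0,0,-1],[0,0,0,0,0,0,-1],[0,0,0,0,0,0,-1]], "newtons": 25}}

```text
clock: 2.7
position: [0.4795, -0.3238, 0.257]
eef_rot: [0.0, 0.998, -0.069, 0.0]
force: [0.7, 0.4, 0.4]
grip_width: 0.0549
```

Emit:
{"op": "step_arm", "data": {"increments": [[0,0,0,0,0,0,-1],[0,0,0,0,0,0,-1],[0,0,0,0,0,0,-1],[0,0,0,0,0,0,-1],[0,0,0,0,0,0,-1]]}}

```text
clock: 3.2
position: [0.4795, -0.3237, 0.2568]
eef_rot: [-0.0, 0.998, -0.069, -0.0]
force: [0.5, 0.1, 0.8]
grip_width: 0.027
```

Gripped (27 mm). Lift.

Emit:
{"op": "step_arm", "data": {"increments": [[0,0,-0.02,0,0,0,-1],[0,0,-0.05,0,0,0,-1],[0,0,-0.09,0,0,0,-1],[0,0,-0.13,0,0,0,-1],[0,0,-0.17,0,0,0,-1]]}}

```text
clock: 3.7
position: [0.4792, -0.3236, 0.4282]
eef_rot: [-0.0, 0.998, -0.069, -0.0]
force: [0.3, -0.2, -0.9]
grip_width: 0.0271
```

```bash
python3 -c "
from h import *
plan([.552,.068,.447],-8)"
```

```text
clk 3.7 pos [ 0.4792 -0.3236  0.4282] F [ 0.3 -0.2 -0.9] w 0.0271
inc [ 0.0181 -0.3978 -0.0187] [-0.0001  0.0003  0.0015]
```

Emit:
{"op": "step_arm", "data": {"increments": [[0.002,-0.03,-0.005,0,0,0,-1],[0.004,-0.07,-0.01,0,0,0,-1],[0.006,-0.11,-0.014,0,0,0,-1],[0.008,-0.155,-0.018,0,0,0,-1],[0.009,-0.2,-0.019,0,0,0,-1]]}}

```text
clock: 4.2
position: [0.516, -0.1253, 0.4462]
eef_rot: [0.0, 0.998, -0.069, 0.0]
force: [1.0, -0.4, -1.0]
grip_width: 0.0268
```

Emit:
{"op": "step_arm", "data": {"increments": [[0.002,-0.045,0,0,0,0,-1],[0.004,-0.09,0,0,0,0,-1],[0.006,-0.135,0,0,0,0,-1],[0.008,-0.18,0,0,0,0,-1],[0.009,-0.197,0,0,0,0,-1]]}}

```text
clock: 4.7
position: [0.5517, 0.0722, 0.4458]
eef_rot: [-0.001, 0.998, -0.066, -0.0]
force: [-0.8, -0.1, -0.1]
grip_width: 0.0272
```

Emit:
{"op": "step_arm", "data": {"increments": [[0,0,0.005,0,0,0,-1],[0,0,0.01,0,0,0,-1],[0,0,0.015,0,0,0,-1],[0,0,0.02,0,0,0,-1],[0,0,0.02,0,0,0,-1]]}}

```text
clock: 5.2
position: [0.5519, 0.0659, 0.4248]
eef_rot: [0.0, 0.998, -0.07, -0.001]
force: [-0.1, -0.4, 0.1]
grip_width: 0.0273
```

```bash
python3 - <<'E'
from h import *
from station import snapshot
import cv2
plan([.552,.068,.42],-8)
ims=[]
for n in("side","top"):
    cv2.imwrite(f"pics/{n}2.png",cv2.cvtColor(snapshot(n)["img"],cv2.COLOR_RGB2BGR))
a=cv2.imread("pics/side2.png")
cv2.imwrite("pics/c2.png",cv2.resize(a[120:240,260:400],None,fx=5,fy=5,interpolation=cv2.INTER_CUBIC))
E
```

```text
clk 5.2 pos [0.5519 0.0659 0.4248] F [-0.1 -0.4  0.1] w 0.0273
inc [-0.0002 -0.0021  0.0048] [ 0.0006  0.0012 -0.0002]
```

View pics/c2.png

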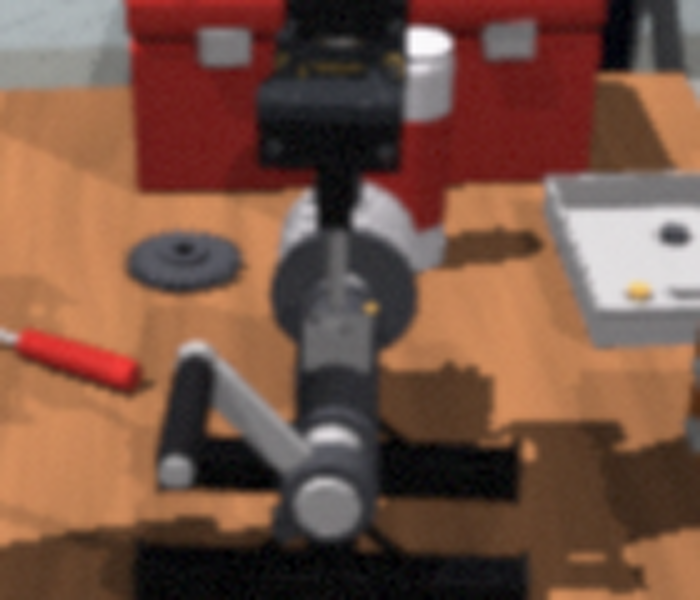

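Pin hangs plumb over the block: shank at (333,235), tip near (338,305), hole at about (335,330). Lowering gently.

```bash
python3 -c "
from h import *
for z in(.248,.178,.163):
  u,v=proj('side',[.5519,.0659,z]); print((u-260)*5,(v-120)*5)"
```

```text
335.21605536726014 201.97837460507458
333.8524869275318 306.1603614628235
333.57273608370775 327.53442519558604
```

Emit:
{"op": "step_arm", "data": {"increments": [[0,-0.001,0.004,0,0,0,-1],[0,-0.001,0.008,0,0,0,-1],[0,-0.001,0.012,0,0,0,-1],[0,-0.001,0.016,0,0,0,-1],[0,-0.001,0.018,0,0,0,-1]]}}

```text
clock: 5.8
position: [0.5521, 0.068, 0.4072]
eef_rot: [0.0, 0.998, -0.069, -0.0]
force: [-0.3, 0.2, -0.0]
grip_width: 0.027
```

Emit:
{"op": "step_arm", "data": {"increments": [[0,0,0.002,0,0,0,-1],[0,0,0.004,0,0,0,-1],[0,0,0.006,0,0,0,-1],[0,0,0.007,0,0,0,-1],[0,0,0.007,0,0,0,-1]]}}

```text
clock: 6.3
position: [0.5522, 0.0681, 0.4007]
eef_rot: [-0.0, 0.998, -0.069, 0.0]
force: [1.0, 0.5, -0.9]
grip_width: 0.0274
```

```bash
python3 -c "
from h import *
plan([.552,.068,.39],-8)"
```

```text
clk 6.3 pos [0.5522 0.0681 0.4007] F [ 1.   0.5 -0.9] w 0.0274
inc [-0.0002  0.0001  0.0107] [-0.0002 -0.0001  0.0015]
```

Emit:
{"op": "step_arm", "data": {"increments": [[0,0,0.002,0,0,0,-1],[0,0,0.004,0,0,0,-1],[0,0,0.006,0,0,0,-1],[0,0,0.008,0,0,0,-1],[0,0,0.008,0,0,0,-1]]}}

```text
clock: 6.8
position: [0.5522, 0.0681, 0.3924]
eef_rot: [-0.0, 0.998, -0.069, -0.0]
force: [1.9, 1.5, -1.6]
grip_width: 0.0274
```

Emit:
{"op": "step_arm", "data": {"increments": [[0,0,0.001,0,0,0,-1],[0,0,0.001,0,0,0,-1],[0,0,0.002,0,0,0,-1],[0,0,0.002,0,0,0,-1],[0,0,0.002,0,0,0,-1]]}}

```text
clock: 7.3
position: [0.5522, 0.0681, 0.3907]
eef_rot: [-0.0, 0.998, -0.069, -0.0]
force: [1.3, 1.7, -0.1]
grip_width: 0.0275
```

Emit:
{"op": "step_arm", "data": {"increments": [[0,0,0,0,0,0,0.2],[0,0,0,0,0,0,0.2],[0,0,0,0,0,0,0.2],[0,0,0,0,0,0,0.2],[0,0,0,0,0,0,0.2]]}}

```text
clock: 7.8
position: [0.5522, 0.0679, 0.3908]
eef_rot: [0.0, 0.998, -0.069, -0.0]
force: [-0.1, -0.7, 0.2]
grip_width: 0.0513
```

Emit:
{"op": "step_arm", "data": {"increments": [[0,0,-0.01,0,0,0,0.4],[0,0,-0.04,0,0,0,0.4],[0,0,-0.07,0,0,0,0.4],[0,0,-0.09,0,0,0,0.4],[0,0,-0.09,0,0,0,0.4]]}}

```text
clock: 8.3
position: [0.5525, 0.0684, 0.4848]
eef_rot: [-0.0, 0.998, -0.069, 0.003]
force: [0.2, 0.3, 0.2]
grip_width: 0.0605
```

```bash
python3 - <<'E'
from h import *
from station import snapshot
import cv2
plan([.43,-.105,.48],-7)
for n in("side","top"):
    cv2.imwrite(f"pics/{n}3.png",cv2.cvtColor(snapshot(n)["img"],cv2.COLOR_RGB2BGR))
a=cv2.imread("pics/side3.png")
cv2.imwrite("pics/c3.png",cv2.resize(a[120:240,260:400],None,fx=5,fy=5,interpolation=cv2.INTER_CUBIC))
for z in(.224,.2246): u,v=proj('side',[.552,.068,z]); print((u-260)*5,(v-120)*5)
E
```

```text
clk 8.3 pos [0.5525 0.0684 0.4848] F [0.2 0.3 0.2] w 0.0605
inc [-0.0975  0.1886  0.004 ] [-0.0012 -0.0054 -0.016 ]
334.6106372494671 236.80389134239647
334.6223991664317 235.90169523301427
```

View pics/c3.png

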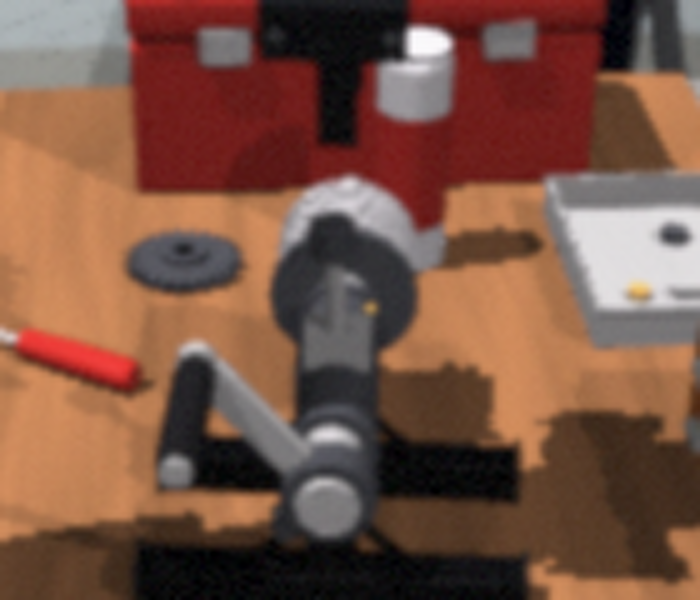

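Head at (333,238) as predicted, standing proud in the hole on the axle. Now go behind the crank grip with shut fingers.

Emit:
{"op": "step_arm", "data": {"increments": [[-0.02,0.04,0,0,0,0,-1],[-0.045,0.085,0,0,0,0,-1],[-0.07,0.13,0,0,0,0,-1],[-0.09,0.17,0,0,0,-0.02,-1],[-0.103,0.186,0,0,0,-0.03,-1]], "newtons": 20}}

```text
clock: 8.9
position: [0.422, -0.1059, 0.4799]
eef_rot: [0.0, 0.998, -0.056, -0.001]
force: [1.3, 0.9, -0.0]
grip_width: 0.0288
```

Emit:
{"op": "step_arm", "data": {"increments": [[0,0,0,0,0,0,-1],[0,0,0,0,0,0,-1],[0,0,0.02,0,0,0,-1],[0,0,0.05,0,0,0,-1],[0,0,0.05,0,0,0,-1]]}}

```text
clock: 9.4
position: [0.4243, -0.1007, 0.4272]
eef_rot: [-0.001, 0.999, -0.053, -0.003]
force: [-0.1, -0.5, -0.5]
grip_width: 0.001
```

```bash
python3 -c "
from h import *
plan([.425,-.10,.377],-6.5)"
```

```text
clk 9.4 pos [ 0.4243 -0.1007  0.4272] F [-0.1 -0.5 -0.5] w 0.001
inc [ 0.0009 -0.0007  0.0502] [-0.0013  0.0063  0.0074]
```

Emit:
{"op": "step_arm", "data": {"increments": [[0,0,0.012,0,0,0.007,-1],[0,0,0.025,0,0,0.007,-1],[0,0,0.038,0,0,0.007,-1],[0,0,0.05,0,0,0.007,-1],[0,0,0.05,0,0,0.007,-1]]}}

```text
clock: 9.9
position: [0.4241, -0.102, 0.379]
eef_rot: [-0.0, 0.998, -0.058, -0.001]
force: [0.4, 1.0, 1.3]
grip_width: 0.0005
```

```bash
cat > look.py <<'E'
import sys
from h import *
from station import snapshot
import cv2
s=snapshot("side")["img"].astype(float); np.save("pics/now.npy",s)
ref=cv2.cvtColor(cv2.imread("pics/side3.png"),cv2.COLOR_BGR2RGB).astype(float)
print("head diff",np.abs(s-ref)[158:176,320:334].mean().round(1))
plan([.552,-.1,.377],-6.5)
E
python3 look.py
```

```text
head diff 10.5
clk 9.95 pos [ 0.4243 -0.102   0.38  ] F [0.3 0.  0.2] w 0.0005
inc [ 0.1266 -0.0167  0.0028] [-0.0003  0.0015 -0.0018]
```

Emit:
{"op": "step_arm", "data": {"increments": [[0.002,0,0.003,0,0,0,-1],[0.004,0,0.003,0,0,0,-1],[0.006,0,0.003,0,0,0,-1],[0.009,0,0.003,0,0,0,-1],[0.012,0,0.003,0,0,0,-1]]}}

```text
clock: 10.45
position: [0.4368, -0.1035, 0.378]
eef_rot: [0.0, 0.998, -0.058, 0.0]
force: [-2.8, 1.0, 0.2]
grip_width: 0.0004
```

Emit:
{"op": "step_arm", "data": {"increments": [[0.002,0,0,0,0,0,-1],[0.004,0,0,0,0,0,-1],[0.006,0,0,0,0,0,-1],[0.008,0,0,0,0,0,-1],[0.01,0,0,0,0,0,-1]]}}

```text
clock: 10.95
position: [0.4465, -0.1046, 0.3777]
eef_rot: [0.0, 0.998, -0.058, -0.0]
force: [-2.4, -0.2, 0.8]
grip_width: 0.0005
```

```bash
python3 look.py; python3 - <<'E'
import numpy as np,cv2
s=np.load("pics/now.npy").astype(np.uint8)[:,:,::-1]
cv2.imwrite("pics/c4.png",cv2.resize(s[120:240,260:400],None,fx=5,fy=5,interpolation=cv2.INTER_CUBIC))
E
```

```text
head diff 14.1
clk 11.0 pos [ 0.4468 -0.1046  0.3778] F [-1.3 -0.4  0.2] w 0.0006
inc [ 0.104  -0.0167  0.0008] [-0.     -0.0002 -0.0018]
```

View pics/c4.png

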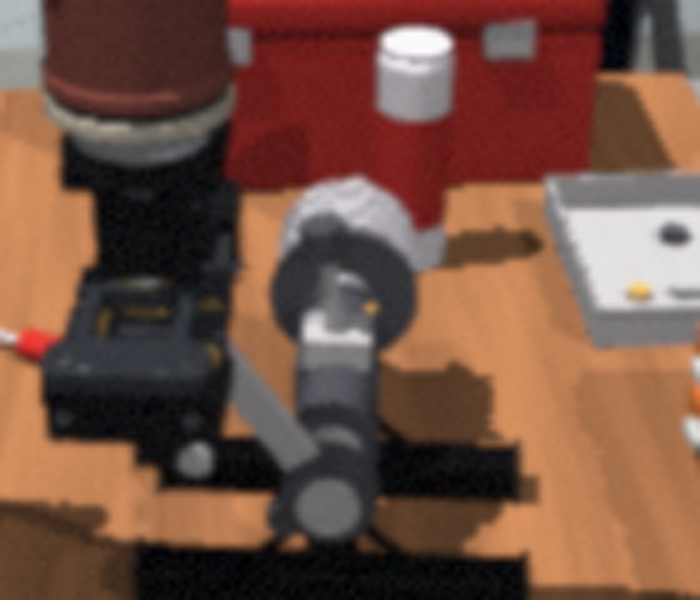

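The crank follows the push (end now at (195,458)). The pin still stands proud, leaning slightly toward the robot with its head at (322,236). Continuing in slow steps.

Emit:
{"op": "step_arm", "data": {"increments": [[0.002,0,0,0,0,0,-1],[0.004,0,0,0,0,0,-1],[0.006,0,0,0,0,0,-1],[0.008,0,0,0,0,0,-1],[0.01,0,0,0,0,0,-1]]}}

```text
clock: 11.5
position: [0.4565, -0.1058, 0.3778]
eef_rot: [-0.0, 0.998, -0.058, 0.0]
force: [-2.7, -1.0, 0.1]
grip_width: 0.0004
```

```bash
python3 look.py
```

```text
head diff 14.7
clk 11.55 pos [ 0.4567 -0.1058  0.3778] F [-1.4 -0.4  0.5] w 0.0003
inc [ 0.094  -0.0167  0.0008] [-0.0001 -0.0003 -0.0019]
```

Emit:
{"op": "step_arm", "data": {"increments": [[0.002,0,0,0,0,0,-1],[0.004,0,0,0,0,0,-1],[0.006,0,0,0,0,0,-1],[0.008,0,0,0,0,0,-1],[0.01,0,0,0,0,0,-1]]}}

```text
clock: 12.05
position: [0.4664, -0.1069, 0.3778]
eef_rot: [-0.0, 0.998, -0.058, 0.0]
force: [-0.8, -0.8, 1.0]
grip_width: 0.0006
```

```bash
python3 look.py
```

```text
head diff 14.1
clk 12.1 pos [ 0.4667 -0.1069  0.3778] F [-0.2 -0.9 -0.3] w 0.0004
inc [ 0.084  -0.0167  0.0008] [-0.0001 -0.0004 -0.0018]
```

Emit:
{"op": "step_arm", "data": {"increments": [[0.002,0,0,0,0,0,-1],[0.004,0,0,0,0,0,-1],[0.006,0,0,0,0,0,-1],[0.008,0,0,0,0,0,-1],[0.01,0,0,0,0,0,-1]]}}

```text
clock: 12.6
position: [0.4764, -0.108, 0.3778]
eef_rot: [-0.0, 0.998, -0.058, 0.0]
force: [-1.6, -1.4, 0.9]
grip_width: 0.0002
```

```bash
python3 look.py
```

```text
head diff 15.1
clk 12.65 pos [ 0.4766 -0.108   0.3777] F [-1.9 -0.8  0.4] w 0.0004
inc [ 0.074  -0.0166  0.0008] [-0.0001 -0.0002 -0.0018]
```

Emit:
{"op": "step_arm", "data": {"increments": [[0.002,0,0,0,0,0,-1],[0.004,0,0,0,0,0,-1],[0.006,0,0,0,0,0,-1],[0.008,0,0,0,0,0,-1],[0.01,0,0,0,0,0,-1]]}}

```text
clock: 13.15
position: [0.4863, -0.1092, 0.3778]
eef_rot: [-0.0, 0.998, -0.058, 0.0]
force: [-1.5, -1.2, -0.2]
grip_width: 0.0007
```

```bash
python3 look.py
```

```text
head diff 26.8
clk 13.2 pos [ 0.4865 -0.1092  0.3778] F [-1.4 -0.   0.6] w 0.0005
inc [ 0.064  -0.0167  0.0008] [-0.0001 -0.0002 -0.0017]
```

```bash
python3 - <<'E'
import numpy as np,cv2
s=np.load("pics/now.npy").astype(np.uint8)[:,:,::-1]
cv2.imwrite("pics/c5.png",cv2.resize(s[120:240,260:400],None,fx=5,fy=5,interpolation=cv2.INTER_CUBIC))
E
```

```text
(no output)
```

View pics/c5.png

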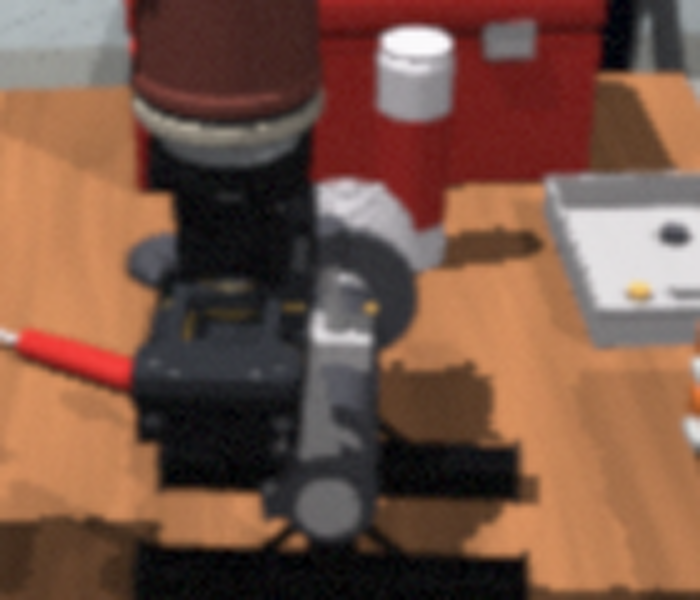

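Only occlusion: the pin head is still up at about (328,228) behind the wrist, and the crank leans about 13°. From here I go mainly by force.

```bash
cat > look.py <<'E'
from h import *
from station import snapshot
import os
t=snapshot("top")["img"].astype(float)
r=np.load("pics/tref.npy") if os.path.exists("pics/tref.npy") else t
np.save("pics/tref.npy",r)
X=[int(round(v)) for v in proj("top",[.552,.068,.22])]
d=np.abs(t-r)[X[1]-12:X[1]+13,X[0]-12:X[0]+13]
print("top px",X,"diff",d.mean().round(1),"center",d[7:18,7:18].mean().round(1)); np.save("pics/tnow.npy",t)
plan([.552,-.1,.377],-6.5)
E
python3 look.py
```

```text
top px [309, 190] diff 0.0 center 0.0
clk 13.25 pos [ 0.4864 -0.1091  0.3777] F [ 0.3 -0.3  0.2] w 0.0005
inc [ 0.0641 -0.0166  0.0008] [-0.0002 -0.0002 -0.0017]
```

Emit:
{"op": "step_arm", "data": {"increments": [[0.002,0,0,0,0,0,-1],[0.004,0,0,0,0,0,-1],[0.006,0,0,0,0,0,-1],[0.008,0,0,0,0,0,-1],[0.01,0,0,0,0,0,-1]]}}

```text
clock: 13.75
position: [0.4963, -0.1103, 0.3778]
eef_rot: [-0.0, 0.998, -0.058, 0.0]
force: [-0.5, -0.5, 0.2]
grip_width: 0.0006
```

```bash
python3 look.py
```

```text
top px [309, 190] diff 1.5 center 2.0
clk 13.8 pos [ 0.4965 -0.1104  0.3778] F [ 0.6 -0.2  0.4] w 0.0004
inc [ 0.054  -0.0167  0.0008] [-0.0001 -0.0003 -0.0018]
```

Emit:
{"op": "step_arm", "data": {"increments": [[0.002,0,0,0,0,0,-1],[0.004,0,0,0,0,0,-1],[0.006,0,0,0,0,0,-1],[0.008,0,0,0,0,0,-1],[0.01,0,0,0,0,0,-1]]}}

```text
clock: 14.3
position: [0.5061, -0.1115, 0.3777]
eef_rot: [0.0, 0.998, -0.058, -0.0]
force: [-0.4, -0.7, 0.4]
grip_width: 0.0008
```

```bash
python3 look.py
```

```text
top px [309, 190] diff 3.5 center 11.0
clk 14.35 pos [ 0.5064 -0.1115  0.3778] F [-0.6  0.  -0.1] w 0.0006
inc [ 0.044  -0.0167  0.0008] [-0.     -0.0002 -0.0018]
```

```bash
python3 - <<'E'
import numpy as np,cv2
f=lambda n:cv2.resize(np.load(n).astype(np.uint8)[165:235,280:360,::-1],None,fx=5,fy=5,interpolation=cv2.INTER_CUBIC)
cv2.imwrite("pics/c6.png",np.hstack([f("pics/tref.npy"),f("pics/tnow.npy")]))
E
```

```text
(no output)
```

View pics/c6.png

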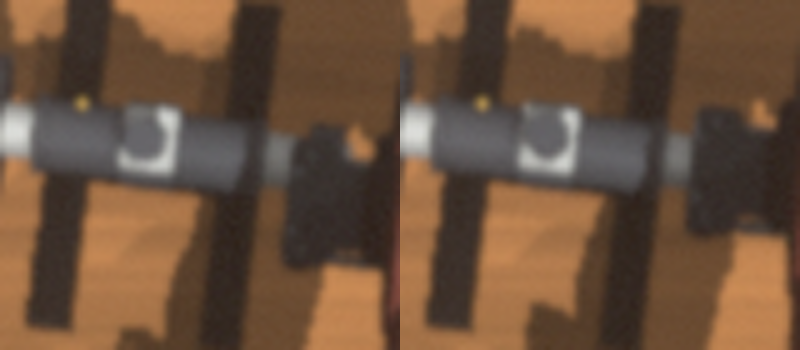

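Left (before) the head overhangs the block at (145,132). Right (now) it sits centred on the block at (549,137), so the pin seems to have dropped. I'll feel gently for the block.

Emit:
{"op": "step_arm", "data": {"increments": [[0.001,0,0,0,0,0,-1],[0.002,0,0,0,0,0,-1],[0.003,0,0,0,0,0,-1],[0.004,0,0,0,0,0,-1],[0.005,0,0,0,0,0,-1]]}}

```text
clock: 14.85
position: [0.511, -0.112, 0.3778]
eef_rot: [-0.0, 0.998, -0.058, -0.0]
force: [-0.6, 0.1, 0.6]
grip_width: 0.0004
```

```bash
python3 look.py
```

```text
top px [309, 190] diff 3.5 center 10.9
clk 14.9 pos [ 0.5111 -0.112   0.3778] F [-1.3 -0.3 -1. ] w 0.0006
inc [ 0.0392 -0.0166  0.0008] [-0.0001 -0.0001 -0.0017]
```

Emit:
{"op": "step_arm", "data": {"increments": [[0.001,0,0,0,0,0,-1],[0.002,0,0,0,0,0,-1],[0.003,0,0,0,0,0,-1],[0.004,0,0,0,0,0,-1],[0.005,0,0,0,0,0,-1]]}}

```text
clock: 15.4
position: [0.516, -0.1126, 0.3778]
eef_rot: [-0.0, 0.998, -0.058, -0.0]
force: [-1.1, -1.5, 1.1]
grip_width: 0.0002
```

```bash
python3 look.py
```

```text
top px [309, 190] diff 3.5 center 10.9
clk 15.45 pos [ 0.5161 -0.1126  0.3778] F [-0.5 -0.5  0.7] w 0.0003
inc [ 0.0342 -0.0167  0.0008] [-0.     -0.     -0.0018]
```

Emit:
{"op": "step_arm", "data": {"increments": [[0.001,0,0,0,0,0,-1],[0.002,0,0,0,0,0,-1],[0.003,0,0,0,0,0,-1],[0.003,0,0,0,0,0,-1],[0.004,0,0,0,0,0,-1]]}}

```text
clock: 15.95
position: [0.5199, -0.113, 0.3777]
eef_rot: [-0.0, 0.998, -0.058, -0.0]
force: [-0.4, 0.4, 0.3]
grip_width: 0.0005
```

```bash
python3 look.py
```

```text
top px [309, 190] diff 5.0 center 16.4
clk 16.0 pos [ 0.52   -0.113   0.3777] F [-1.  -1.1  0.5] w 0.0004
inc [ 0.0303 -0.0166  0.0007] [-0.0001  0.     -0.0017]
```

Emit:
{"op": "step_arm", "data": {"increments": [[0.001,0,0,0,0,0,-1],[0.002,0,0,0,0,0,-1],[0.003,0,0,0,0,0,-1],[0.004,0,0,0,0,0,-1],[0.004,0,0,0,0,0,-1]]}}

```text
clock: 16.5
position: [0.5239, -0.1135, 0.3776]
eef_rot: [-0.0, 0.998, -0.058, -0.0]
force: [-1.9, -0.7, 0.5]
grip_width: 0.0002
```

```bash
python3 look.py;  python3 - <<'E'
import numpy as np,cv2
f=lambda n:cv2.resize(np.load(n).astype(np.uint8)[175:215,295:335,::-1],None,fx=10,fy=10,interpolation=cv2.INTER_CUBIC)
cv2.imwrite("pics/c7.png",np.hstack([f("pics/tref.npy"),f("pics/tnow.npy")]))
E
```

```text
top px [309, 190] diff 5.3 center 17.4
clk 16.55 pos [ 0.5239 -0.1136  0.3777] F [-1.4  0.3 -0.4] w 0.0002
inc [ 0.0264 -0.0167  0.0007] [-0.0001  0.0003 -0.0019]
```

View pics/c7.png

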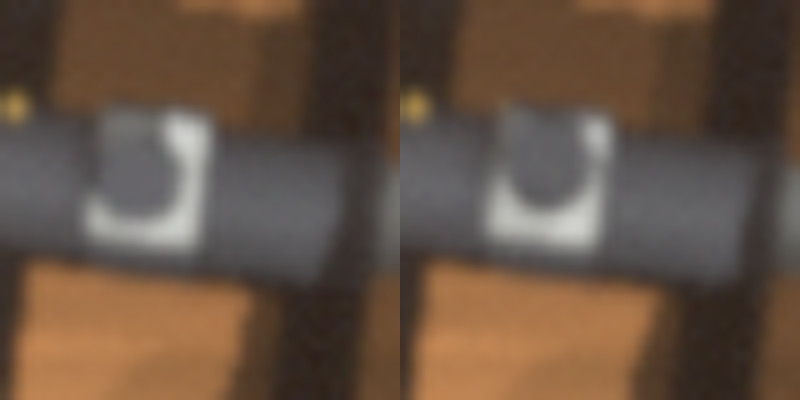

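In the top view the head now leans away from the robot at (545,160). That fits the tapered tip riding into the arriving cross-hole, so the pin has not fully dropped yet. Continuing slowly.

Emit:
{"op": "step_arm", "data": {"increments": [[0.001,0,0,0,0,0,-1],[0.002,0,0,0,0,0,-1],[0.003,0,0,0,0,0,-1],[0.004,0,0,0,0,0,-1],[0.005,0,0,0,0,0,-1]]}}

```text
clock: 17.05
position: [0.5283, -0.1141, 0.3773]
eef_rot: [-0.0, 0.998, -0.058, -0.001]
force: [-7.9, -0.1, 0.1]
grip_width: 0.0002
```

```bash
python3 look.py
```

```text
top px [309, 190] diff 5.4 center 17.9
clk 17.1 pos [ 0.5284 -0.1141  0.3772] F [-7.4 -0.5 -1. ] w 0.0005
inc [ 0.0218 -0.0168  0.0002] [-0.      0.0025 -0.0019]
```

Blocked at 7.9 N. I'm stopping there and backing off to look.

Emit:
{"op": "step_arm", "data": {"increments": [[-0.006,0,0,0,0,0,-1],[-0.02,0,0,0,0,0,-1],[-0.04,0,0,0,0,0,-1],[-0.06,0,0,0,0,0,-1],[-0.075,0,0,0,0,0,-1]]}}

```text
clock: 17.6
position: [0.4536, -0.1052, 0.3782]
eef_rot: [0.0, 0.998, -0.057, 0.001]
force: [0.2, 1.0, -1.2]
grip_width: 0.0004
```

```bash
python3 look.py; python3 - <<'E'
import numpy as np,cv2
from station import snapshot
from h import *
s=snapshot("side")["img"][:,:,::-1]
cv2.imwrite("pics/c8.png",cv2.resize(s[120:240,260:400],None,fx=5,fy=5,interpolation=cv2.INTER_CUBIC))
for z in(.224,.184,.189): u,v=proj('side',[.552,.068,z]); print((u-260)*5,(v-120)*5)
E
```

```text
top px [309, 190] diff 5.2 center 17.6
clk 17.65 pos [ 0.4522 -0.1051  0.3782] F [-0.  -0.1 -0.4] w 0.0009
inc [ 0.0986 -0.0165  0.0013] [ 0.0004 -0.0009 -0.0017]
334.6106372494671 236.80389134239647
333.8426015737093 295.7159547949013
333.9369032517817 288.4825584597604
```

View pics/c8.png

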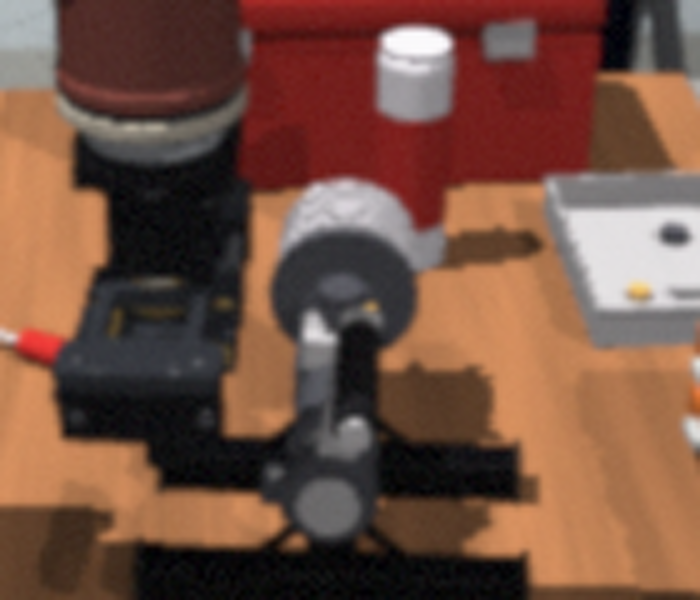

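The pin has dropped: head at (342,290), i.e. z≈0.187, about 13 mm proud. The crank is just past upright. Now press the head from above with shut fingers.

Emit:
{"op": "step_arm", "data": {"increments": [[0,0,-0.03,0,0,0,-1],[0,0,-0.07,0,0,0,-1],[0,0,-0.085,0,0,0,-1],[0.03,-0.03,-0.085,0,0,0,-1],[0.055,-0.065,-0.085,0,0,0,-1]]}}

```text
clock: 18.2
position: [0.518, -0.0478, 0.4642]
eef_rot: [0.0, 0.998, -0.06, 0.002]
force: [-0.0, -0.2, -0.7]
grip_width: 0.0004
```

```bash
python3 -c "
from h import *
plan([.553,.068,.42],-6.5)"
```

```text
clk 18.2 pos [ 0.518  -0.0478  0.4642] F [-0.  -0.2 -0.7] w 0.0004
inc [ 0.0208 -0.1192  0.0442] [ 0.0001 -0.0043 -0.0057]
```

Emit:
{"op": "step_arm", "data": {"increments": [[0.006,-0.035,0,0,0,0,-1],[0.012,-0.07,0,0,0,0,-1],[0.018,-0.1,0.01,0,0,0,-1],[0.02,-0.115,0.03,0,0,0,-1],[0.02,-0.115,0.04,0,0,0,-1]]}}

```text
clock: 18.7
position: [0.5501, 0.0676, 0.4214]
eef_rot: [-0.001, 0.998, -0.055, -0.0]
force: [-0.8, -0.3, 0.0]
grip_width: 0.0005
```

Emit:
{"op": "step_arm", "data": {"increments": [[0,0,0,0,0,0,-1],[0,0,0.006,0,0,0,-1],[0,0,0.012,0,0,0,-1],[0,0,0.018,0,0,0,-1],[0,0,0.018,0,0,0,-1]]}}

```text
clock: 19.2
position: [0.5493, 0.0641, 0.404]
eef_rot: [0.0, 0.998, -0.058, -0.0]
force: [0.1, -0.4, -0.3]
grip_width: 0.0007
```

```bash
python3 -c "
from h import *
plan([.553,.068,.384],-6.5)"
```

```text
clk 19.2 pos [0.5493 0.0641 0.404 ] F [ 0.1 -0.4 -0.3] w 0.0007
inc [ 0.0032 -0.0043  0.02  ] [ 0.0003  0.0009 -0.0026]
```

Emit:
{"op": "step_arm", "data": {"increments": [[0.003,-0.004,0.004,0,0,0,-1],[0.003,-0.004,0.01,0,0,0,-1],[0.003,-0.004,0.015,0,0,0,-1],[0.003,-0.004,0.018,0,0,0,-1],[0.003,-0.004,0.02,0,0,0,-1]]}}

```text
clock: 19.7
position: [0.5529, 0.0683, 0.3843]
eef_rot: [0.0, 0.998, -0.058, -0.0]
force: [-0.6, -0.4, -0.4]
grip_width: 0.0003
```

Emit:
{"op": "step_arm", "data": {"increments": [[0,0,0.001,0,0,0,-1],[0,0,0.002,0,0,0,-1],[0,0,0.003,0,0,0,-1],[0,0,0.004,0,0,0,-1],[0,0,0.005,0,0,0,-1]]}}

```text
clock: 20.2
position: [0.553, 0.0683, 0.3798]
eef_rot: [-0.0, 0.998, -0.058, 0.0]
force: [0.6, -0.2, 0.5]
grip_width: 0.0003
```

Emit:
{"op": "step_arm", "data": {"increments": [[0,0,0.001,0,0,0,-1],[0,0,0.002,0,0,0,-1],[0,0,0.003,0,0,0,-1],[0,0,0.004,0,0,0,-1],[0,0,0.005,0,0,0,-1]]}}

```text
clock: 20.7
position: [0.553, 0.0684, 0.3753]
eef_rot: [-0.0, 0.998, -0.058, 0.0]
force: [-2.0, -1.1, 8.7]
grip_width: 0.0002
```

Emit:
{"op": "step_arm", "data": {"increments": [[0,0,0.0005,0,0,0,-1],[0,0,0.001,0,0,0,-1],[0,0,0.0015,0,0,0,-1],[0,0,0.002,0,0,0,-1],[0,0,0.002,0,0,0,-1]]}}

```text
clock: 21.2
position: [0.553, 0.0687, 0.3743]
eef_rot: [-0.0, 0.998, -0.057, 0.001]
force: [-3.6, 1.0, 11.5]
grip_width: 0.0005
```

Emit:
{"op": "step_arm", "data": {"increments": [[0,0,0.0005,0,0,0,-1],[0,0,0.001,0,0,0,-1],[0,0,0.0015,0,0,0,-1],[0,0,0.002,0,0,0,-1],[0,0,0.002,0,0,0,-1]]}}

```text
clock: 21.7
position: [0.553, 0.0686, 0.3718]
eef_rot: [-0.0, 0.998, -0.057, 0.0]
force: [-2.2, -0.4, 6.3]
grip_width: 0.0004
```

Moving through the catch.

Emit:
{"op": "step_arm", "data": {"increments": [[0,0,0.001,0,0,0,-1],[0,0,0.002,0,0,0,-1],[0,0,0.003,0,0,0,-1],[0,0,0.003,0,0,0,-1],[0,0,0.003,0,0,0,-1]]}}

```text
clock: 22.2
position: [0.5529, 0.0686, 0.3685]
eef_rot: [-0.0, 0.998, -0.057, 0.0]
force: [-2.0, -0.1, 5.5]
grip_width: 0.0008
```

Emit:
{"op": "step_arm", "data": {"increments": [[0,0,0.001,0,0,0,-1],[0,0,0.002,0,0,0,-1],[0,0,0.003,0,0,0,-1],[0,0,0.003,0,0,0,-1],[0,0,0.003,0,0,0,-1]]}}

```text
clock: 22.7
position: [0.5528, 0.0689, 0.3679]
eef_rot: [0.0, 0.998, -0.057, 0.001]
force: [-10.2, -0.8, 26.4]
grip_width: 0.0006
```

Stops hard at 26 N with the fingertip at z≈0.186; fully seated, the head top should be at 0.185. Retract and look.

Emit:
{"op": "step_arm", "data": {"increments": [[0,0,-0.004,0,0,0,-1],[0,0,-0.02,0,0,0,-1],[0,0,-0.06,0,0,0,-1],[0,0,-0.1,0,0,0,-1],[0,0,-0.14,0,0,0,-1]]}}

```text
clock: 23.2
position: [0.5528, 0.0683, 0.5062]
eef_rot: [0.0, 0.998, -0.058, -0.0]
force: [0.8, -0.5, -0.3]
grip_width: 0.0006
```

Emit:
{"op": "step_arm", "data": {"increments": [[-0.02,0,0,0,0,0,-1],[-0.06,0,0,0,0,0,-1],[-0.08,0,0,0,0,0,-1],[-0.08,0,0,0,0,0,-1],[-0.08,0,0,0,0,0,-1]]}}

```text
clock: 23.7
position: [0.4736, 0.0774, 0.505]
eef_rot: [0.0, 0.998, -0.058, 0.001]
force: [-0.4, 0.5, 0.0]
grip_width: 0.0004
```

```bash
python3 - <<'E'
import numpy as np,cv2
from station import snapshot
from h import *
s=snapshot("side")["img"][:,:,::-1]; t=snapshot("top")["img"][:,:,::-1]
f=lambda i,k:cv2.resize(i,None,fx=k,fy=k,interpolation=cv2.INTER_CUBIC)
cv2.imwrite("pics/c9.png",np.hstack([f(s[150:240,280:370],5),f(t[165:225,280:315],7.5)[:450]]))
for z in(.163,.174,.185): u,v=proj('side',[.552,.068,z]); print((u-280)*5,(v-150)*5)
plan([.5,.068,.5],-6.5)
E
```

```text
233.45168511309396 175.7011443626618
233.65542104221532 160.07360990976053
233.86142375626008 144.27220205301225
clk 23.8 pos [0.4742 0.0772 0.5046] F [-0.  -0.1 -0.3] w 0.0006
inc [0.0267 0.0061 0.0046] [-0.0002  0.0001 -0.0023]
```

View pics/c9.png

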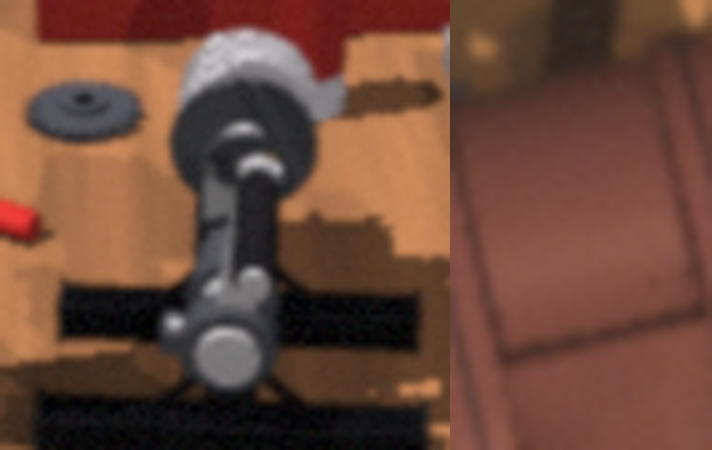

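Head at (237,158), matching the predicted (234,160) for a seated head at z=0.174. The crank is held just past upright and the robot is clear. Handing in.

```bash
python3 -c "
from station import *
print(hand_in())"
```

```text
the job is handed in; nothing more can be done
None
```

The pin is pressed home and the job is handed in at about 24 s of robot time; no verdict was reported.

- **Pin placed:** I took the round-headed pin from the rack and set it in the guide hole until it rested on the axle. I then let go and backed off.
- **Crank:** I pushed it away from the robot with shut fingers at 1–3 N. At about 12° past upright it was blocked at 7.9 N, so I stopped and backed off. The side view showed the pin dropped, with its head about 13 mm proud.
- **Pressing home:** The catch gave way at about 11.5 N. The pin then slid on until it stopped hard at 26 N with the fingertips at z = 0.186 m; a fully seated head top should be at 0.185 m.

**Last checks:** After I backed off, the side view showed the head within 3–4 pixels (of the enlarged crop) of where a seated head should appear. The crank was still where the pin holds it, and the robot touched nothing.

**What did not go cleanly:**
- The last top view was hidden by the arm, so I judged the pin's uprightness only from the side view and the hole clearances.
- During the final press I measured an unexplained 10 N side force.
- Earlier in the sweep I took a change in the top view for the drop, but the pin was still only on the edge of the cross-hole.

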